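Change over the modules in the cam-lever test fixture

ROBOT

A 6-joint arm with a two-finger parallel gripper is mounted at the origin on the work surface. World frame = base frame: x ahead of the robot, y to its left, z up, the work surface at z = 0. Lengths are in m, angles in rad, forces in N, time in s.
With the tool pointing down it reaches from about 0.275 to 0.875 m from the base axis. Payload 12.5 kg.
Tool frame: the origin (TCP) lies at the very end of the fingers, on their centre line; the grasp point (between the pads) lies 19 mm behind it; x points along the fingers, y is the direction in which the jaws open and shut, and the axes are right-handed (so a half turn about x gives the same grasp; the last joint's range is limited). The gripper opens to 85 mm and grips with 20 to 120 N. Pads are 22 mm wide; open, the fingers measure 114 mm over their backs; the gripper's body (76 mm by 85 mm) begins 54 mm behind the grasp point. The pads swing forward as they close: fully open they stand 13 mm farther back than shut.
Start: joints at [1.136, 0.351, 1.652, -0, 1.139, -0.085], TCP at [0.188, 0.517, 0.231] pointing down, gripper open.
Joint ranges: [-2.75, 2.75], [-0.79, 2.1], [0.01, 2.65], [-1.57, 4.71], [0.07, 3.14], [-2.87, 2.87]. Speed limits (rad/s): [2.22, 2.22, 2.79, 3.14, 3.14, 3.14].

INTERFACE

Orientations are given as a 3x3 rotation matrix whose columns are the frame's x, y, z axes.
In Python, from bench import manip gives the robot as it stands. Calls block until the motion is done:
- manip.move_ptp(position, orientation): joint-space move of the TCP to a pose.
- manip.move_l(position, attitude=None, max_speed=0.15): straight line of the TCP; attitude=None keeps the orientation; max_speed is the mean speed in m/s.
- manip.move_j(angles): joint-space move.
- manip.set_gripper(opening, effort=None): opening from 0.0 (shut) to 1.0 (fully open); effort is the grip in N (None keeps the last); returns when the fingers have stopped.
- manip.dwell(seconds).
- manip.inverse_kinematics(position, orientation): joint angles nearest the present ones, or None.
- manip.grab_frame(name): name is "side" or "top" or "wrist"; returns (picture, depth): 384x512x3 uint8, red, green, blue; 384x512 float32, m along the optical axis (not along the pixel's ray), 0 where there is no reading.
- manip.get_calibration(name): a dict with "camera_matrix" (3x3 intrinsics, pixels), "R" (3x3) and "t" (3): a world point X has camera coordinates R X + t. Camera axes: x right, y down, z forward; pixel columns grow to the right and rows downward; lengths in m; the calibration is good to about 2 mm. The wrist camera is an equidistant fisheye: a pixel r from the principal point sees the ray r / f radians off the axis. A picture is of the moment at which its call begins: read the wrist's pose just before it. get_calibration takes no time and is no camera call; for the wrist camera it gives the pose at the moment of the call.
A pose or a line that the arm cannot do raises manip.Unreachable and nothing moves.
- manip.sign_off(): hands the job in, once; it reports no verdict.
Trained networks look in the newest picture that a camera, given by its name, has taken for a name from the list of things; names that differ only in an ending like _2 or _b are one class to them, and where a whole thing is asked for, a point or a joint stands for the part that bears it (a point fixed in the world has none). Each returns a list of dicts, best first, with "confidence" (0 to 1); they miss things now and then, are a little off and sometimes report something else, mostly with a low value. They report only what shows in the picture. A call takes as long as a camera call. They do not tell look-alikes from the thing itself.
- manip.look_for(camera, name): "at" ([x, y, z] in m, in world coordinates, good to about 4 mm: the middle of the surface that is visible of it).
Readings, each from a call of its own:
- manip.current_time(): time.
- manip.current_qpos(): joint angles.
- manip.current_joint_vel(): joint speeds.
- manip.current_joint_torque(): joint torques, N m.
- manip.current_ee_pos(): TCP position.
- manip.current_tcp_rot(): TCP orientation.
- manip.current_force(): force on the tool from outside, world axes, zero at the start.
- manip.current_ft_torque(): the same for the moment, N m.
- manip.current_grip_width(): opening from 0.0 (shut) to 1.0 (fully open).
Only numpy, scipy, OpenCV 4.12 (cv2) and the standard library are available. Lean on these libraries where they do the work, as an engineer would, in place of code of your own. Each camera call takes 0.05 s, during which the arm holds its last target. There are 200 camera calls.

TASK

Throw back the cam lever of the test fixture, take out the module that has been tested and lay it flat in the black tray, and slide every untested module lying on the mat nose first and fully home into a slot that fits its thickness: thin ones under the low roofs, thick ones under the tall roofs. Then flip the cam lever over again so that it snaps past center and clamps them. Leave the flux jar standing where it is.

Things in the scene. Friction and masses are not known exactly. Their poses are not given: they have to be found in the camera images.
- clamp_lever (a joint): cam lever at the left end of the fixture, rad: 0 = clamped, arm level towards the robot; 1.9 = released, upright and leaning 19 degrees to the rear. Over center at 0.75: below it snaps to 0 by itself, above it springs to 1.9 and stays (up to 6 N at the grip). It drives the steel contact bar behind the slots: down on the module tongues when clamped, 5 mm up when released
- lever_grip (a point): middle of the black lever grip, a bar 50 mm long along the arm, 16 mm wide (across, along the pivot axis), 18 mm thick; 95 mm from the pivot; clamped it lies 52 mm above the bench with free space below. x points from grip to pivot, y along the pivot axis
- lever_pivot (a point): the lever's pivot in the plane of the lever, 52 mm above the bench, fixed to the fixture. y is the pivot axis (along the row of slots), x points to the fixture's rear (into the slots). At lever angle q the grip is at pivot + 95 mm * (-cos q along x, + sin q up)
- tested_grip (a point): The tested module; starts home in a tall slot, clamped. Plug-in module lying flat, 100 x 50 mm, 190 g: 4 mm board, black body 24 mm thick overall and 50 mm wide (15 to 67 mm behind the nose), bare tongue with gilt contacts in front; at the rear an upright aluminium heat sink to hold it by, 28 mm long, 26 mm wide (y), top 48 mm up. Point: middle of the heat sink, 30 mm above the underside, 84 mm behind the nose. x to the nose, y across
- tray_in (a point): black tray for tested modules, open on top, fixed to the bench; centre of its floor, 4 mm above the bench; inside 172 mm along x, 122 mm along y, walls 4 mm thick, 22 mm high above the bench
- flux_jar (a point): bystander: squat white flux jar with a black cap, 52 mm across, 45 mm high, upright; its middle
- thin_1_grip (a point): Thin untested module. Plug-in module lying flat, 100 x 50 mm, 190 g: 4 mm board, black body 10 mm thick overall and 50 mm wide (15 to 67 mm behind the nose), bare tongue with gilt contacts in front; at the rear an upright aluminium heat sink to hold it by, 28 mm long, 26 mm wide (y), top 48 mm up. Point: middle of the heat sink, 30 mm above the underside, 84 mm behind the nose. x to the nose, y across
- thin_2_grip (a point): Thin untested module. Plug-in module lying flat, 100 x 50 mm, 190 g: 4 mm board, black body 10 mm thick overall and 50 mm wide (15 to 67 mm behind the nose), bare tongue with gilt contacts in front; at the rear an upright aluminium heat sink to hold it by, 28 mm long, 26 mm wide (y), top 48 mm up. Point: middle of the heat sink, 30 mm above the underside, 84 mm behind the nose. x to the nose, y across
- thick_1_grip (a point): Thick untested module. Plug-in module lying flat, 100 x 50 mm, 190 g: 4 mm board, black body 24 mm thick overall and 50 mm wide (15 to 67 mm behind the nose), bare tongue with gilt contacts in front; at the rear an upright aluminium heat sink to hold it by, 28 mm long, 26 mm wide (y), top 48 mm up. Point: middle of the heat sink, 30 mm above the underside, 84 mm behind the nose. x to the nose, y across
- thick_2_grip (a point): Thick untested module. Plug-in module lying flat, 100 x 50 mm, 190 g: 4 mm board, black body 24 mm thick overall and 50 mm wide (15 to 67 mm behind the nose), bare tongue with gilt contacts in front; at the rear an upright aluminium heat sink to hold it by, 28 mm long, 26 mm wide (y), top 48 mm up. Point: middle of the heat sink, 30 mm above the underside, 84 mm behind the nose. x to the nose, y across
- low_a_mouth (a point): low slot, 13 mm clear height, 54 mm wide, roof 17 mm above the floor plate and 50 mm deep. Point: middle of the mouth on the floor plate (8 mm above the bench; it reaches 115 mm out in front). x into the slot, y left. Home = nose on the stop 65 mm inside, heat sink middle 19 mm outside the mouth. 4 slots at 64 mm pitch, in any order; rail noses start 5 mm before the mouth
- low_b_mouth (a point): low slot, 13 mm clear height, 54 mm wide, roof 17 mm above the floor plate and 50 mm deep. Point: middle of the mouth on the floor plate (8 mm above the bench; it reaches 115 mm out in front). x into the slot, y left. Home = nose on the stop 65 mm inside, heat sink middle 19 mm outside the mouth. 4 slots at 64 mm pitch, in any order; rail noses start 5 mm before the mouth
- tall_a_mouth (a point): tall slot, 27 mm clear height, 54 mm wide, roof 31 mm above the floor plate and 50 mm deep. Point: middle of the mouth on the floor plate (8 mm above the bench; it reaches 115 mm out in front). x into the slot, y left. Home = nose on the stop 65 mm inside, heat sink middle 19 mm outside the mouth. 4 slots at 64 mm pitch, in any order; rail noses start 5 mm before the mouth
- tall_b_mouth (a point): tall slot, 27 mm clear height, 54 mm wide, roof 31 mm above the floor plate and 50 mm deep. Point: middle of the mouth on the floor plate (8 mm above the bench; it reaches 115 mm out in front). x into the slot, y left. Home = nose on the stop 65 mm inside, heat sink middle 19 mm outside the mouth. 4 slots at 64 mm pitch, in any order; rail noses start 5 mm before the mouth
There are look-alikes about, which are no part of the job. What is shaped like the part that bears thick_2_grip but green or purple is not meant. What is shaped like the part that bears tested_grip but brown is not meant.

How it is judged:
By the outcome, as a careful person would: the job done as asked, in the order asked, and still so for the second after the job is handed in, with the robot touching nothing.
Of thin_1, thin_2, thick_1, thick_2 only 2 to 4 are there at a start; the rules pass over those that are not, and their reading is None.
At some moment in a run one of thin_1, thin_2, thick_1, thick_2 may be knocked a few centimetres aside while the robot is not near it.
Once in a run the grip may slacken for a moment while it holds something.
It also fails if it takes over 210 s, if anything falls off the work surface, if the arm or the gripper's body presses on something with over 40 N, if the wrist force passes 120 N, or if a joint passes its speed limit or range.

## Working session

There is one attempt and no reset: what is moved stays moved. The work goes in short steps, each a Python script; the robot and the scene stay as the last script left them, time stands still between calls to the robot, and variables do not carry over. Pictures are saved under pics/ and viewed, on a budget of 14 in all, crops included, one or two more only if the job needs it, and the job is handed in when it is done.

```bash
mkdir -p pics; ls; python3 - <<'E'
from bench import manip
import cv2,numpy as np
for c in ("top","side"):
    im,d=manip.grab_frame(c); cv2.imwrite(f"pics/{c}0.png",cv2.resize(im[:,:,::-1],(800,600),interpolation=cv2.INTER_CUBIC))
    np.savez(f"{c}0.npz",im=im,d=d)
    k=manip.get_calibration(c); print(c,k["camera_matrix"].round(1).tolist(),k["R"].round(3).tolist(),k["t"].round(3).tolist())
    for n in ["lever_grip","tested_grip","tray_in","flux_jar","thin_1_grip","thick_1_grip","low_a_mouth","tall_a_mouth","lever_pivot"]:
        try: print(n,[(np.round(o["at"],3).tolist(),round(o["confidence"],2)) for o in manip.look_for(c,n)])
        except Exception as e: print(n,repr(e))
print(manip.current_time())
E
```

```text
pics
top [[477.1, 0.0, 250.8], [0.0, 477.1, 193.1], [0.0, 0.0, 1.0]] [[-0.027, -1.0, -0.002], [-0.995, 0.027, -0.093], [0.093, -0.001, -0.996]] [-0.01, 0.443, 1.372]
lever_grip [([0.62, -0.035, 0.059], 0.84)]
tested_grip [([0.233, -0.318, 0.023], 0.72), ([0.598, 0.181, 0.023], 0.66), ([0.543, -0.138, 0.04], 0.56), ([0.582, -0.08, 0.024], 0.53)]
tray_in [([0.56, -0.427, 0.002], 0.75), ([0.582, -0.078, 0.02], 0.32)]
flux_jar [([0.364, -0.245, 0.044], 0.59)]
thin_1_grip [([0.595, 0.333, 0.007], 0.9), ([0.364, -0.245, 0.038], 0.62)]
thick_1_grip [([0.443, 0.197, 0.024], 0.89)]
low_a_mouth [([0.584, -0.078, 0.023], 0.96), ([0.442, 0.198, 0.021], 0.31)]
tall_a_mouth [([0.584, -0.14, 0.036], 0.81), ([0.438, 0.198, 0.025], 0.72)]
lever_pivot [([0.531, -0.098, 0.006], 0.72)]
side [[367.8, 0.0, 262.9], [0.0, 367.8, 193.5], [0.0, 0.0, 1.0]] [[0.845, -0.535, -0.019], [-0.343, -0.514, -0.786], [0.411, 0.67, -0.618]] [-0.402, 0.193, 1.034]
lever_grip [([0.614, -0.051, 0.059], 0.62)]
tested_grip [([0.225, -0.325, 0.025], 0.74), ([0.361, -0.262, 0.043], 0.57), ([0.537, -0.153, 0.033], 0.52)]
tray_in [([0.56, -0.428, 0.006], 0.82)]
flux_jar [([0.358, -0.258, 0.044], 0.59)]
thin_1_grip [([0.576, 0.323, 0.009], 0.67), ([0.588, -0.015, 0.025], 0.19)]
thick_1_grip [([0.425, 0.189, 0.027], 0.62), ([0.616, -0.049, 0.056], 0.39)]
low_a_mouth []
tall_a_mouth [([0.584, -0.151, 0.041], 0.63)]
lever_pivot [([0.532, -0.127, 0.012], 0.92)]
1.0
```

View pics/top0.png

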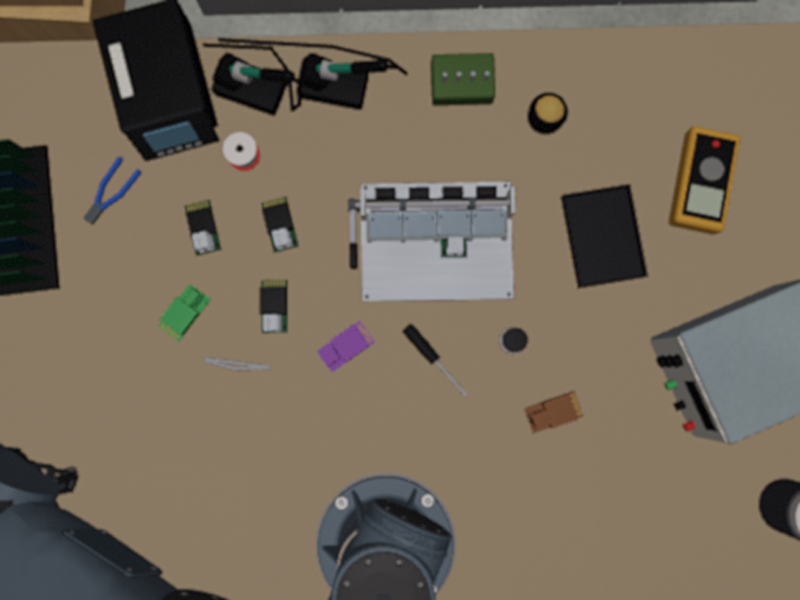

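View pics/side0.png

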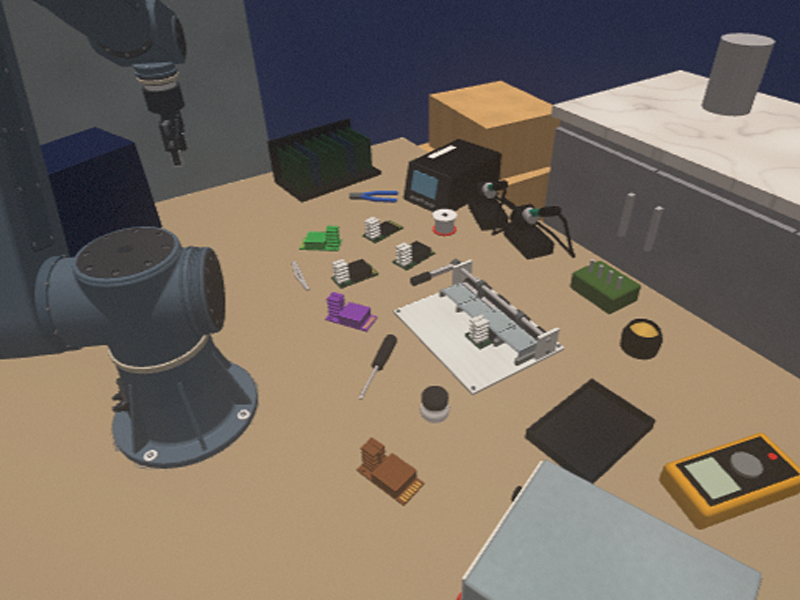

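Top picture (800x600): three untested modules at (202,228), (279,224) and (273,306). The tested module is in the third slot at (455,245), the lever at (352,240), the tray at (604,236) and the jar at (514,341). The green (185,312), purple (346,346) and brown (554,412) parts are look-alikes, so I'll leave them alone. Next I'll measure from depth and close wrist views.

```bash
cat > h.py <<'E'
import numpy as np, cv2
from bench import manip as m
def R(a,tilt=0.0):
    """tool down, jaws opening along yaw a"""
    x=np.array([0,0,-1.]); y=np.array([np.cos(a),np.sin(a),0]); return np.column_stack([x,y,np.cross(x,y)])
def cloud(cam,d,k=None):
    k=k or m.get_calibration(cam); K=k["camera_matrix"]; v,u=np.mgrid[:d.shape[0],:d.shape[1]]
    a=(u-K[0,2])/K[0,0]; b=(v-K[1,2])/K[1,1]
    if cam=="wrist":
        r=np.hypot(a,b); s=np.where(r>1e-6,np.tan(np.minimum(r,1.45))/np.maximum(r,1e-6),1.); a,b=a*s,b*s
    P=np.stack([a*d,b*d,d],-1); W=(P-k["t"])@k["R"]; W[d<=0]=np.nan; return W
def snap(name):
    k=m.get_calibration("wrist"); im,d=m.grab_frame("wrist"); W=cloud("wrist",d,k)
    np.savez(name+".npz",im=im,d=d,W=W); return im,d,W
def ortho(W,im,x0,x1,y0,y1,res=0.001):
    """top-down colour+height map: row=+x up, col = -y right"""
    H=np.full((int((x1-x0)/res),int((y1-y0)/res)),np.nan); C=np.zeros(H.shape+(3,),np.uint8)
    w=W.reshape(-1,3); c=im.reshape(-1,3); o=np.argsort(np.nan_to_num(w[:,2],nan=-9)); w=w[o]; c=c[o]
    i=((x1-w[:,0])/res); j=((y1-w[:,1])/res); g=(i>=0)&(j>=0)&(i<H.shape[0])&(j<H.shape[1])
    i=i[g].astype(int); j=j[g].astype(int); H[i,j]=w[g,2]; C[i,j]=c[g]; return C,H
E
python3 - <<'E'
from h import *
z=np.load("top0.npz"); W=cloud("top",z["d"])
for n,(x,y) in dict(A=(.443,.197),B=(.598,.181),C=(.595,.333)).items():
    g=(abs(W[...,0]-x)<.07)&(abs(W[...,1]-y)<.05)&(W[...,2]>.004)
    p=W[g]; print(n,len(p),np.histogram(p[:,2],bins=np.arange(.004,.056,.004))[0])
    top=p[p[:,2]>.036]; print(' sink',top.mean(0).round(4)); 
    q=p[:,:2]; c=q.mean(0); e=np.linalg.svd(q-c)[2][0]; print(' c',c.round(4),'axis',np.degrees(np.arctan2(e[1],e[0])).round(1))
    r=cv2.minAreaRect((q*1000).astype(np.float32)); print(r)
print(m.get_calibration("wrist"))
R0=m.current_tcp_rot(); p=m.current_ee_pos(); print(R0.round(3).tolist(),p)
# views
m.move_ptp([.50,.24,.33],R(np.pi/2)); 
im,d,W=snap("w1"); print(d[192,256]); cv2.imwrite("pics/w1.png",im[:,:,::-1])
m.move_ptp([.50,-.11,.33],R(np.pi/2)); 
im,d,W=snap("w2"); cv2.imwrite("pics/w2.png",im[:,:,::-1]); print(m.current_time(),m.current_qpos().round(2))
cv2.imwrite("pics/w12.png",np.hstack([cv2.imread("pics/w1.png")[:,56:456],cv2.imread("pics/w2.png")[:,56:456]]))
E
```

```text
A 581 [130  28  10  41 126 117  26   3   0   4  32  47]
 sink [0.4077 0.2022 0.0489]
 c [0.4401 0.1994] axis -179.6
((442.03692626953125, 195.63525390625), (136.6805877685547, 97.48358154296875), 2.23093581199646)
B 557 [124  25   7  44 144  85  25   5   6   7  26  42]
 sink [0.5647 0.181  0.0483]
 c [0.5943 0.1854] axis -170.7
((597.7351684570312, 180.73243713378906), (98.2456283569336, 139.2073974609375), 89.86438751220703)
C 533 [189 147  66   8   8   1   5   6   7   7  36  34]
 sink [0.5624 0.3288 0.0479]
 c [0.5932 0.3335] axis -167.3
((595.7681884765625, 332.4714660644531), (98.51016998291016, 136.33018493652344), 89.9417953491211)
{'camera_matrix': array([[297.31863964,   0.        , 257.11440125],
       [  0.        , 297.31863964, 196.45386465],
       [  0.        ,   0.        ,   1.        ]]), 'R': array([[ 3.41457692e-01,  9.39897132e-01,  1.59230613e-04],
       [ 8.95414224e-01, -3.25348872e-01,  3.03943218e-01],
       [ 2.85727164e-01, -1.03641172e-01, -9.52690136e-01]]), 't': array([-0.54956559, -0.03992453,  0.37817731])}
[[0.0, 0.343, 0.939], [0.0, 0.939, -0.343], [-1.0, 0.0, 0.0]] [0.18845982 0.51669368 0.23130451]
0.4923091
3.9917 [-0.31  0.19  1.61  0.    1.33 -1.88]
```

View pics/w12.png

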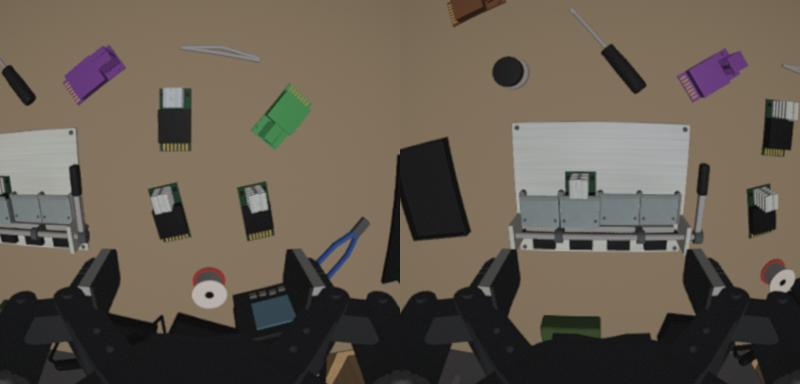

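```bash
python3 - <<'E'
from h import *
a=np.load("w1.npz");b=np.load("w2.npz")
W=a["W"]
print('table z',np.nanmedian(W[...,2][(abs(W[...,0]-.50)<.02)&(abs(W[...,1]-.25)<.02)]),np.nanmedian(b["W"][...,2][(abs(b["W"][...,0]-.40)<.02)&(abs(b["W"][...,1]+.1)<.02)]))
for n,(x,y) in dict(A=(.443,.197),B=(.598,.181),C=(.595,.333)).items():
    g=(abs(W[...,0]-x)<.065)&(abs(W[...,1]-y)<.045)&(W[...,2]>.0025)
    g=cv2.morphologyEx(g.astype(np.uint8),cv2.MORPH_OPEN,np.ones((3,3)))>0
    n_,l,s,_=cv2.connectedComponentsWithStats(g.astype(np.uint8)); g=l==1+np.argmax(s[1:,4])
    p=W[g]; t=p[p[:,2]>.043]; bd=p[p[:,2]<.03]
    r=cv2.minAreaRect((bd[:,:2]*1000).astype(np.float32))
    print(n,'sinktop',t.mean(0).round(4),'ext',np.ptp(t,0).round(3),'body z90',np.percentile(bd[:,2],85).round(4),'rect',np.round(r[0]),np.round(r[1]),round(r[2],1))
W=b["W"]; C,H=ortho(W,b["im"],.44,.72,-.29,.06)
x=W[...,0];y=W[...,1];z=W[...,2]
pl=(abs(z-.008)<.003)&(x>.44)&(x<.60)&(y>-.29)&(y<.03)
r=cv2.minAreaRect((W[pl][:,:2]*1000).astype(np.float32)); print('plate',r)
for yy in np.arange(-.26,.05,.01):
    s=(abs(y-yy)<.005)&(x>.56)&(x<.605); print(round(yy,2),np.nanmedian(z[s]).round(4),end=' | ')
hh=np.nan_to_num(H,nan=0); hh=cv2.dilate(hh.astype(np.float32),np.ones((2,2)))
c=cv2.applyColorMap(np.clip(hh/.07*255,0,255).astype(np.uint8),cv2.COLORMAP_JET)
C=cv2.dilate(C,np.ones((2,2)))[:,:,::-1]
cv2.imwrite("pics/fx.png",cv2.resize(np.vstack([C,c]),None,fx=1.05,fy=1.05))
E
```

```text
table z 0.4139352141215292 -0.0013435983403977533Traceback (most recent call last):
  File "<stdin>", line 11, in <module>
    return _quantile_unchecked(
        a, q, axis, out, overwrite_input, method, keepdims, weights)
    return _ureduce(a,
                    func=_quantile_ureduce_func,
    ...<5 lines>...
                    overwrite_input=overwrite_input,
                    method=method)
    r = func(a, **kwargs)
    result = _quantile(arr,
                       quantiles=q,
    ...<2 lines>...
                       out=out,
                       weights=wgt)
    slices_having_nans = np.isnan(arr[-1, ...])
                                  ~~~^^^^^^^^^
IndexError: index -1 is out of bounds for axis 0 with size 0
```

```bash
cat >> h.py <<'E'
def modules(W,guess,r=.065):
    """guess: (x,y) -> dict(sink, body height, yaw)"""
    x,y=guess; X=W.copy(); X[X[...,2]>.1]=np.nan
    g=(np.hypot(X[...,0]-x,X[...,1]-y)<r)&(X[...,2]>.0025)
    n_,l,s,_=cv2.connectedComponentsWithStats(g.astype(np.uint8)); g=l==1+np.argmax(s[1:,4])
    p=X[g]; t=p[p[:,2]>.042]; bd=p[p[:,2]<.032]
    rr=cv2.minAreaRect((bd[:,:2]*1000).astype(np.float32))
    c=np.array(rr[0])/1000; tt=t.mean(0)
    return dict(n=len(p),top=tt.round(4),ext=np.ptp(t,0).round(3),zb=np.histogram(bd[:,2],bins=np.arange(.002,.034,.004))[0],rc=c.round(4),wh=np.round(rr[1],1),ang=round(rr[2],1),dir=np.degrees(np.arctan2(*(c-tt[:2])[::-1])).round(1))
E
python3 - <<'E'
from h import *
a=np.load("w1.npz");b=np.load("w2.npz")
for n,g in dict(A=(.443,.197),B=(.598,.181),C=(.595,.333)).items():
    print(n,modules(a["W"],g))
W=b["W"]; W[W[...,2]>.1]=np.nan; C,H=ortho(W,b["im"],.44,.72,-.29,.06)
x=W[...,0];y=W[...,1];z=W[...,2]
pl=(abs(z-.008)<.003)&(x>.44)&(x<.60)&(y>-.29)&(y<.03)
r=cv2.minAreaRect((W[pl][:,:2]*1000).astype(np.float32)); print('plate',r)
for yy in np.arange(-.26,.05,.01):
    s=(abs(y-yy)<.005)&(x>.565)&(x<.60); print(round(yy,2),np.nanmedian(z[s]).round(4),end=' | ')
hh=cv2.dilate(np.nan_to_num(H,nan=0).astype(np.float32),np.ones((2,2)))
c=cv2.applyColorMap(np.clip(hh/.07*255,0,255).astype(np.uint8),cv2.COLORMAP_JET)
C=cv2.dilate(C,np.ones((2,2)))[:,:,::-1]
cv2.imwrite("pics/fx.png",np.vstack([C,c]))
E
```

```text
A {'n': 1864, 'top': array([0.4102, 0.1992, 0.0478]), 'ext': array([0.027, 0.026, 0.006]), 'zb': array([309,  19,   6,   9, 284, 871,   0]), 'rc': array([0.4452, 0.1982]), 'wh': array([99.3, 51. ]), 'ang': 0.7, 'dir': np.float64(-1.6)}
B {'n': 1613, 'top': array([0.5675, 0.1793, 0.0479]), 'ext': array([0.033, 0.032, 0.008]), 'zb': array([204,  60,  20,  46, 180, 691,  32]), 'rc': array([0.6013, 0.1869]), 'wh': array([101.1,  51.3]), 'ang': 13.3, 'dir': np.float64(12.8)}
C {'n': 1434, 'top': array([0.565 , 0.3263, 0.0479]), 'ext': array([0.032, 0.03 , 0.008]), 'zb': array([261, 670,  55,  20,  14,  19,  27]), 'rc': array([0.5987, 0.3339]), 'wh': array([100.8,  50.7]), 'ang': 13.4, 'dir': np.float64(12.7)}
plate ((523.5103149414062, -112.12393188476562), (284.223876953125, 152.5900115966797), 89.97737884521484)
-0.26 -0.0012 | -0.25 0.0078 | -0.24 0.0376 | -0.23 0.0378 | -0.22 0.0378 | -0.21 0.0377 | -0.2 0.0377 | -0.19 0.0378 | -0.18 0.0375 | -0.17 0.0376 | -0.16 0.0377 | -0.15 0.0378 | -0.14 0.0378 | -0.13 0.0377 | -0.12 0.0379 | -0.11 0.024 | -0.1 0.0239 | -0.09 0.0237 | -0.08 0.0238 | -0.07 0.0239 | -0.06 0.0238 | -0.05 0.0235 | -0.04 0.0237 | -0.03 0.0238 | -0.02 0.0238 | -0.01 0.0239 | 0.0 0.0239 | 0.01 0.0239 | 0.02 0.0199 | 0.03 0.0059 | 0.04 0.0483 |
```

View pics/fx.png

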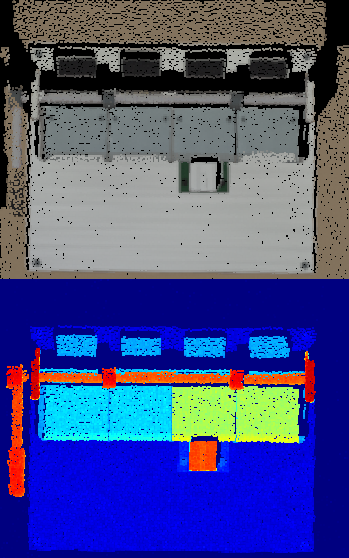

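The fixture is nearly square to the world. Its low roofs (z 24) are the two left slots and its tall roofs (z 38) the two right ones, with the tested module in the third. A and B are thick, C is thin. Now the fine numbers and the lever.

```bash
python3 - <<'E'
from h import *
b=np.load("w2.npz"); W=b["W"]; W[W[...,2]>.1]=np.nan
x=W[...,0];y=W[...,1];z=W[...,2]
def box(x0,x1,y0,y1,z0,z1): return W[(x>x0)&(x<x1)&(y>y0)&(y<y1)&(z>z0)&(z<z1)]
# plate front edge: per y bin min x
def edge(p,ax,f,lo,hi,st=.01):
    o=1-ax; q=[(c,f(p[abs(p[:,o]-c)<st/2,ax])) for c in np.arange(lo,hi,st)]; q=np.array(q); k=np.polyfit(q[:,0],q[:,1],1); return k, np.std(q[:,1]-np.polyval(k,q[:,0]))
pl=box(.44,.55,-.26,.04,.004,.012)
print('front',edge(pl,0,np.min,-.24,.02)); print('left',edge(pl,1,np.max,.46,.545)); print('right',edge(pl,1,np.min,.46,.545))
lo=box(.55,.615,-.105,.02,.020,.028); ta=box(.55,.615,-.25,-.118,.033,.042)
print('lowfront',edge(lo,0,np.min,-.1,.01),'tallfront',edge(ta,0,np.min,-.235,-.18))
print('low y',lo[:,1].min(),np.percentile(lo[:,1],99.5),'tall y',ta[:,1].min(),ta[:,1].max())
s=box(.5,.57,-.18,-.10,.045,.065); print('tested sink',s.mean(0),s.min(0),s.max(0))
g=box(.48,.555,.025,.07,.045,.075); print('grip',len(g),g.mean(0),g.min(0),g.max(0)); g2=box(.48,.65,.03,.065,.045,.075); print(g2.min(0),g2.max(0),np.polyfit(g2[:,0],g2[:,1],1))
q=box(.6,.7,-.27,.08,.055,.095); print('bar',q.min(0),q.max(0))
z2=np.load("top0.npz"); T=cloud("top",z2["d"])
t=T[(abs(T[...,0]-.54)<.04)&(abs(T[...,1]+.14)<.04)&(T[...,2]>.045)]; print('top cam tested',t.mean(0),len(t))
t=T[(abs(T[...,0]-.515)<.04)&(abs(T[...,1]-.045)<.025)&(T[...,2]>.045)]; print('top cam grip',t.mean(0),t.min(0),t.max(0))
t=T[(abs(T[...,0]-.56)<.11)&(abs(T[...,1]+.43)<.09)&(T[...,2]>.014)&(T[...,2]<.03)]; print('tray',cv2.minAreaRect((t[:,:2]*1000).astype(np.float32)),t[:,2].mean())
# tall slot 4 nothing; jar
t=T[(abs(T[...,0]-.364)<.05)&(abs(T[...,1]+.245)<.05)&(T[...,2]>.03)]; print('jar',t.mean(0))
E
```

```text
front (array([0.01134874, 0.45015858]), np.float64(0.0005950243557978134))
left (array([-0.00950894,  0.03634487]), np.float64(0.00047807805109921356))
right (array([-0.00927557, -0.24855489]), np.float64(0.0007153437938204197))
lowfront (array([-0.00111812,  0.5597707 ]), np.float64(4.849048366001194e-05)) tallfront (array([0.03573135, 0.56583643]), np.float64(0.0003390660187742263))
low y -0.10489519796369925 0.017972857334316174 tall y -0.24974042830655763 -0.11869035123891229
tested sink [ 0.54253676 -0.14249035  0.05542655] [ 0.52941107 -0.15523896  0.04500563] [ 0.55793205 -0.12977623  0.05877385]
grip 371 [0.52810582 0.04237056 0.05714656] [0.50322697 0.03582056 0.04525719] [0.55495759 0.05285889 0.06158946]
[0.50322697 0.03224734 0.04525719] [0.63414395 0.05327059 0.06373179] [0.0062894  0.03900721]
bar [ 0.60010855 -0.25417048  0.0550079 ] [0.65067379 0.05327059 0.06632531]
top cam tested [ 0.54094611 -0.13979335  0.05599228] 99
top cam grip [0.5272056  0.04793647 0.05857377] [0.501293   0.04024381 0.0488946 ] [0.55397251 0.05581049 0.06808503]
tray ((557.982177734375, -425.0867919921875), (180.70620727539062, 131.96519470214844), 7.654844760894775) 0.01997046082005196
jar [ 0.3644691  -0.24356009  0.04385567]
```

```bash
cat >> h.py <<'E'
PIV=np.array([.623,.0435,.052]); FY=-.0104   # lever pivot, fixture yaw
RF=R(np.pi/2+FY)
def gp(q): return PIV+np.array([-.095*np.cos(q),.095*np.cos(q)*.0104,.095*np.sin(q)-.019])
def F(): return np.round(m.current_force(),1)
def st(tag): print(tag,'t',round(m.current_time(),1),'ee',np.round(m.current_ee_pos(),4),'F',F(),'w',round(m.current_grip_width(),3))
E
python3 - <<'E'
from h import *
m.set_gripper(.48,30)
m.move_ptp(gp(0)+[0,0,.09],RF); st('above')
m.move_l(gp(0)); st('at')
m.set_gripper(0.,30); st('shut')
for q in np.arange(.15,1.86,.17):
    m.move_l(gp(q),max_speed=.12)
    if abs(q-.66)<.02 or q<.2: st(q)
st('up')
m.set_gripper(.48); m.move_l(gp(1.85)+[0,0,.09]); st('off')
m.move_ptp([.45,-.11,.33],R(np.pi/2))
im,d,W=snap("w3"); cv2.imwrite("pics/w3.png",im[:,:,::-1])
s=W[(abs(W[...,1]-.0435)<.02)&(W[...,0]>.5)&(W[...,2]>.07)&(W[...,2]<.2)]; print(len(s),s.mean(0),s.max(0))
print(modules(np.load("w1.npz")["W"],(.443,.197))['top'])
E
```

```text
above t 5.5 ee [0.5288 0.0439 0.124 ] F [-0.5 -0.9 -0.4] w 0.479
at t 6.3 ee [0.5287 0.0443 0.0339] F [ 0.2 -0.6 -0.6] w 0.481
shut t 6.6 ee [0.5286 0.0452 0.0341] F [-0.9  6.7  5.4] w 0.181
0.15 t 6.9 ee [0.5292 0.0452 0.0479] F [-0.4  6.7 -1.8] w 0.181
0.66 t 7.7 ee [0.5476 0.045  0.0921] F [-3.8  5.7  5. ] w 0.184
up t 9.7 ee [0.6506 0.0439 0.1251] F [4.2 6.1 0.5] w 0.179
off t 10.8 ee [0.6487 0.0432 0.2134] F [-0.3  0.5 -0.3] w 0.481
133 [0.63125336 0.04245554 0.08680746] [0.64048696 0.04899353 0.10436828]
[0.4102 0.1992 0.0478]
```

View pics/w3.png

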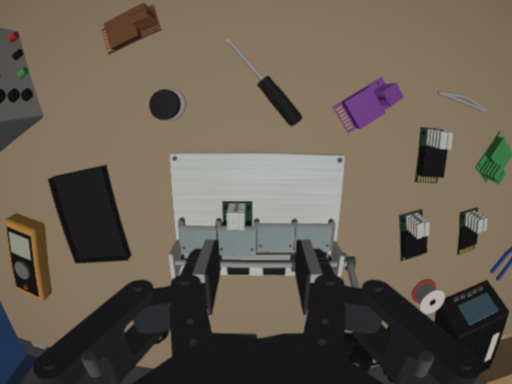

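The lever is up at (352,270) in the wrist view, and everything else is unchanged. Now the tested module.

```bash
sed -i 's/\.0435,\.052\]/.0460,.052]/' h.py; python3 - <<'E'
from h import *
TX,TY=.5433,-.1428
m.set_gripper(.5,60)
m.move_ptp([TX,TY,.12],RF); m.move_l([TX,TY,.0215]); st('at')
m.set_gripper(0.,60); st('shut')
u=np.array([1,FY,0])
m.move_l(np.array([TX,TY,.0222])-.03*u,max_speed=.08); st('pull')
m.move_l(np.array([TX,TY,.0225])-.087*u,max_speed=.12); st('out')
p=m.current_ee_pos(); m.move_l([p[0],p[1],.085]); st('lift')
# tray: sink offset so module centre (34 mm ahead of sink) on tray centre
yt=np.radians(7.65); c=np.array([.558,-.425])-.034*np.array([np.cos(yt),np.sin(yt)])
m.move_l([c[0],c[1],.085],R(np.pi/2+yt),max_speed=.3); st('over')
im,d,W=snap("w4"); cv2.imwrite("pics/w4.png",im[:,:,::-1])
E
```

```text
at t 13.9 ee [ 0.5439 -0.143   0.0226] F [-0.8 -0.9  0.3] w 0.5
shut t 14.2 ee [ 0.5441 -0.143   0.0228] F [-1.4  0.3  7.7] w 0.297
pull t 14.7 ee [ 0.5125 -0.1425  0.0228] F [-8.6 -1.4 12.9] w 0.296
out t 15.3 ee [ 0.4555 -0.1418  0.0228] F [-6.7  0.2 12.2] w 0.297
lift t 15.9 ee [ 0.4552 -0.1416  0.0844] F [-0.2  0.  -2.7] w 0.295
over t 17.0 ee [ 0.5239 -0.4283  0.0842] F [ 0.7  0.7 -2.2] w 0.297
```

View pics/w4.png

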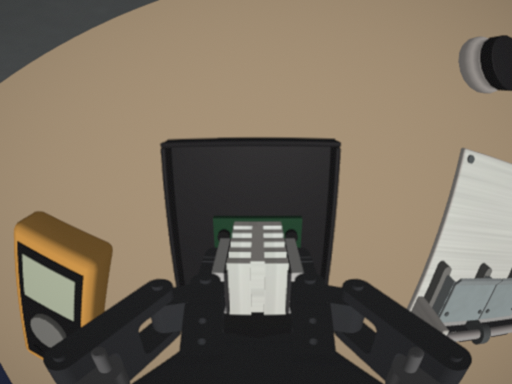

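The module hangs over the tray, square to it and clear of the walls. Set it down, then look at the mat.

```bash
python3 - <<'E'
from h import *
p=m.current_ee_pos(); m.move_l([p[0],p[1],.0195],max_speed=.1); st('down')
m.set_gripper(.45); st('open'); m.move_l([p[0],p[1],.12])
im,d,W=snap("w5"); t=W[(np.hypot(W[...,0]-p[0],W[...,1]-p[1])<.03)&(W[...,2]>.03)&(W[...,2]<.08)]; print('tested sink',t.mean(0),t.max(0))
m.move_ptp([.43,.2,.30],R(np.pi/2)); im,d,W=snap("w6"); cv2.imwrite("pics/w6.png",im[:,:,::-1])
for n,g in dict(A=(.443,.197),B=(.598,.181),C=(.595,.333)).items():
    try: print(n,modules(W,g))
    except Exception as e: print(n,e)
st('')
E
```

```text
down t 17.9 ee [ 0.524  -0.4282  0.019 ] F [ 0.5 -0.2 -1.6] w 0.298
open t 18.2 ee [ 0.5242 -0.4284  0.0197] F [-0.6  0.8  0.3] w 0.449
tested sink [ 0.52108363 -0.42877495  0.05002683] [ 0.53948866 -0.41385572  0.05403011]
A {'n': 1965, 'top': array([0.4103, 0.1995, 0.048 ]), 'ext': array([0.027, 0.025, 0.007]), 'zb': array([271,  46,  13,   7, 253, 943,   2]), 'rc': array([0.4445, 0.1994]), 'wh': array([50.3, 99.8]), 'ang': 89.0, 'dir': np.float64(-0.0)}
B {'n': 1502, 'top': array([0.5669, 0.1791, 0.0478]), 'ext': array([0.033, 0.031, 0.008]), 'zb': array([187,  71,  32,  40, 172, 581,  37]), 'rc': array([0.6013, 0.1872]), 'wh': array([100.6,  51.2]), 'ang': 13.4, 'dir': np.float64(13.2)}
C {'n': 1128, 'top': array([0.564 , 0.3261, 0.0479]), 'ext': array([0.032, 0.03 , 0.007]), 'zb': array([183, 453,  29,  30,  27,  14,  40]), 'rc': array([0.5983, 0.3342]), 'wh': array([99.4, 50. ]), 'ang': 13.4, 'dir': np.float64(13.4)}
 t 21.4 ee [0.4303 0.1996 0.2998] F [-0.4  0.7  0.1] w 0.454
```

View pics/w6.png

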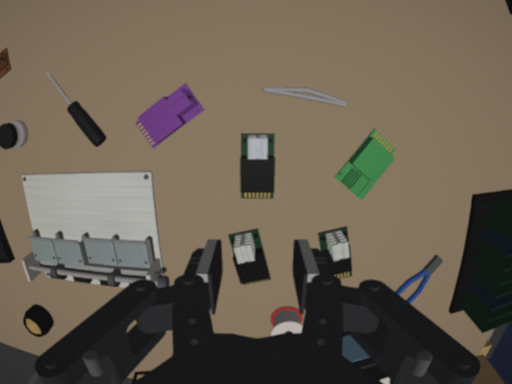

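```bash
cat >> h.py <<'E'
OFF={1:.096,2:.032,3:-.032,4:-.096}; UX=np.array([1,FY,0])
def home(n):
    o=OFF[n]; return np.array([.5441+.0104*(o+.032),-.1112+o,0])
def pick(xy,yaw,effort=60):
    m.set_gripper(.5,effort); A=R(np.pi/2+yaw)
    m.move_ptp([*xy,.12],A); m.move_l([*xy,.0125]); st('at'); m.set_gripper(0.,effort); st('shut')
    z=m.current_ee_pos()[2]; m.move_l([*xy,.085]); st('lift'); return z
def pre(n,z):
    h=home(n)-.080*UX
    m.move_l([h[0]-.02,h[1],.085],RF,max_speed=.3); st('pre'); m.move_l([h[0],h[1],.03+z]); st('low')
def insert(n,z,upto=.003):
    h=home(n); h[2]=.0088+z
    m.move_l(h-.080*UX,max_speed=.1); st('touch')
    for d in [*np.arange(-.070,-.004,.01),-.004,-.002,0.,.0015,.003,.0045,.006]:
        m.move_l(h+d*UX,max_speed=.06); f=m.current_force(); lag=d-(m.current_ee_pos()-h)@UX
        print(round(d,4),np.round(f,1),'lag',round(lag,4),'w',round(m.current_grip_width(),3))
        if f[0]<-22: break
E
python3 - <<'E'
from h import *
z=pick((.4105,.1995),np.radians(-.5)); print(z)
pre(4,z); im,d,W=snap("w7"); cv2.imwrite("pics/w7.png",im[:,:,::-1])
E
```

```text
at t 23.3 ee [0.4112 0.1998 0.0134] F [0. 0. 0.] w 0.502
shut t 23.6 ee [0.4112 0.1998 0.0136] F [-1.3 -0.4  7.1] w 0.299
lift t 24.2 ee [0.4102 0.1994 0.0847] F [-0.4  0.2 -1.3] w 0.296
0.013586259162863438
pre t 25.7 ee [ 0.4431 -0.2053  0.0848] F [ 0.6  0.5 -0.7] w 0.298
low t 26.2 ee [ 0.4632 -0.2057  0.0436] F [ 1.3 -0.7 -1.4] w 0.294
```

View pics/w7.png

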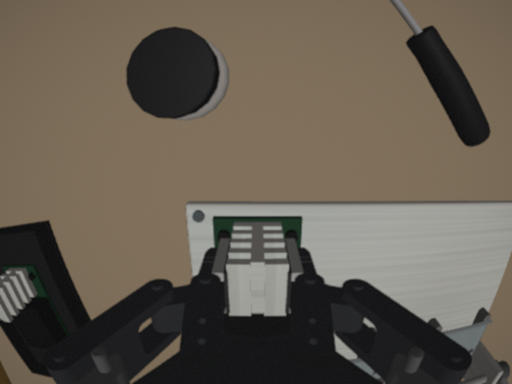

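The module hangs squarely over the plate. Insert.

```bash
python3 - <<'E'
from h import *
insert(4,.0136); st('in')
E
```

```text
touch t 26.6 ee [ 0.4633 -0.2064  0.0226] F [ 0.8 -0.3 -1.9] w 0.296
-0.07 [-0.1 -0.9 -0.5] lag -0.0005 w 0.295
-0.06 [-0.8 -0.8 -2.7] lag -0.0003 w 0.298
-0.05 [-0.   0.7 -1.1] lag -0.0003 w 0.293
-0.04 [-0.6  0.1 -0.7] lag -0.0003 w 0.294
-0.03 [ 0.5  0.7 -2.3] lag -0.0003 w 0.291
-0.02 [ 0.5  0.3 -1.8] lag -0.0003 w 0.296
-0.01 [-0.2  0.8 -1.9] lag -0.0003 w 0.299
-0.004 [ 0.2  0.6 -2. ] lag -0.0003 w 0.297
-0.002 [ 0.1 -0.4 -0.9] lag -0.0 w 0.294
0.0 [-0.4  0.1 -1.3] lag -0.0001 w 0.298
0.0015 [-5.4 -0.8  0.7] lag 0.0012 w 0.298
0.003 [-14.   -1.1   7.1] lag 0.0026 w 0.294
0.0045 [-25.7  -1.3  14.9] lag 0.0041 w 0.296
in t 30.3 ee [ 0.5439 -0.2069  0.022 ] F [-25.7  -1.3  14.9] w 0.296
```

Home: contact at exactly the tested module's position. Release and go for B.

```bash
cat >> h.py <<'E'
def letgo():
    p=m.current_ee_pos(); m.set_gripper(.45); m.move_l([p[0],p[1],.12]); st('off')
def look(names,name,pos=(.45,.2,.30)):
    m.move_ptp(list(pos),R(np.pi/2)); im,d,W=snap(name); cv2.imwrite(f"pics/{name}.png",im[:,:,::-1])
    for n,g in names.items():
        try: print(n,modules(W,g))
        except Exception as e: print(n,e)
E
python3 - <<'E'
from h import *
letgo(); look(dict(B=(.598,.187),C=(.595,.333)),"w8",(.46,.2,.28))
E
```

```text
off t 31.4 ee [ 0.5436 -0.2067  0.1193] F [-0.1 -0.8 -0.4] w 0.446
B {'n': 1721, 'top': array([0.5667, 0.1793, 0.0479]), 'ext': array([0.032, 0.03 , 0.008]), 'zb': array([209,  84,  28,  54, 204, 676,  42]), 'rc': array([0.6009, 0.1873]), 'wh': array([100.2,  50.7]), 'ang': 12.8, 'dir': np.float64(13.2)}
C {'n': 1488, 'top': array([0.5647, 0.3262, 0.0479]), 'ext': array([0.032, 0.031, 0.007]), 'zb': array([262, 654,  33,  37,  22,  19,  46]), 'rc': array([0.5984, 0.3344]), 'wh': array([101.1,  51. ]), 'ang': 12.7, 'dir': np.float64(13.6)}
```

```bash
python3 - <<'E'
from h import *
z=pick((.5675,.1795),np.radians(13.1)); print(z)
m.move_l([.44,.15,.085],RF,max_speed=.3); st('mid')
pre(3,z)
if abs(m.current_grip_width()-.297)<.015:
    insert(3,z); st('in')
im,d,W=snap("w9"); cv2.imwrite("pics/w9.png",im[:,:,::-1])
E
```

```text
at t 35.0 ee [0.5681 0.1797 0.0136] F [ 0.8 -1.  -0. ] w 0.496
shut t 35.2 ee [0.5683 0.1797 0.0138] F [-1.2 -0.1  7.3] w 0.3
lift t 35.9 ee [0.567  0.1794 0.0844] F [-0.4 -0.5 -1.7] w 0.299
0.013816005943317677
mid t 36.5 ee [0.4399 0.15   0.0846] F [ 0.6  0.5 -1.5] w 0.298
pre t 37.6 ee [ 0.444  -0.1415  0.0848] F [ 0.4  0.5 -1.3] w 0.295
low t 38.0 ee [ 0.4638 -0.1415  0.0438] F [-0.2  0.2 -1.5] w 0.296
touch t 38.4 ee [ 0.464  -0.1423  0.0229] F [-0.2 -0.2 -1.5] w 0.297
-0.07 [ 0.1  0.4 -1.8] lag -0.0005 w 0.296
-0.06 [ 0.4  0.4 -1. ] lag -0.0003 w 0.295
-0.05 [ 0.8  0.5 -2. ] lag -0.0003 w 0.296
-0.04 [-0.3  0.3 -1.7] lag -0.0003 w 0.3
-0.03 [-0.   0.1 -1. ] lag -0.0003 w 0.295
-0.02 [-0.3  0.2 -1.2] lag -0.0003 w 0.298
-0.01 [ 0.7 -0.1 -1.4] lag -0.0003 w 0.297
-0.004 [-1.  -0.2 -1.2] lag -0.0003 w 0.298
-0.002 [ 0.3 -0.6 -0.6] lag -0.0 w 0.293
0.0 [-0.1 -0.1 -1.5] lag 0.0 w 0.298
0.0015 [-6.9 -0.1  1.7] lag 0.0014 w 0.296
0.003 [-16.5  -1.5   9.4] lag 0.0029 w 0.293
0.0045 [-25.4  -2.2  15.1] lag 0.0045 w 0.296
in t 42.1 ee [ 0.5441 -0.1428  0.0221] F [-25.4  -2.2  15.1] w 0.296
```

View pics/w9.png

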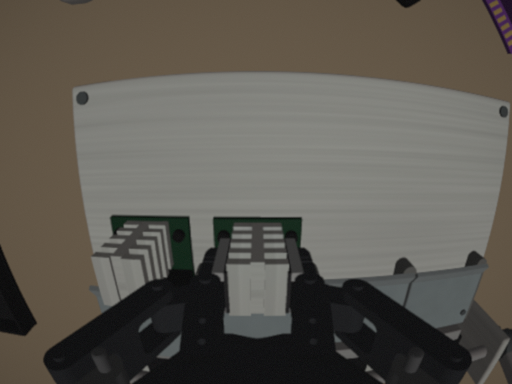

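Both thick modules sit level with each other at the same depth. Next, thin C into slot 2.

```bash
python3 - <<'E'
from h import *
letgo(); look(dict(C=(.595,.333)),"w10",(.46,.3,.28))
E
```

```text
off t 43.2 ee [ 0.544  -0.1427  0.1193] F [ 0.1 -0.5  0.6] w 0.447
C {'n': 1449, 'top': array([0.5648, 0.3265, 0.0479]), 'ext': array([0.032, 0.03 , 0.007]), 'zb': array([302, 620,  47,  19,  21,  15,  31]), 'rc': array([0.5982, 0.3337]), 'wh': array([100.5,  49.8]), 'ang': 11.6, 'dir': np.float64(12.2)}
```

```bash
python3 - <<'E'
from h import *
z=pick((.5650,.3263),np.radians(12.6)); print(z)
m.move_l([.44,.15,.085],RF,max_speed=.3); st('mid')
pre(2,z)
if abs(m.current_grip_width()-.297)<.015:
    insert(2,z); st('in')
im,d,W=snap("w11"); cv2.imwrite("pics/w11.png",im[:,:,::-1])
E
```

```text
at t 46.9 ee [0.5656 0.3267 0.0138] F [ 0.4 -0.5 -0.1] w 0.5
shut t 47.2 ee [0.5658 0.3267 0.014 ] F [-1.5  0.1  7.6] w 0.294
lift t 47.8 ee [0.5645 0.3261 0.0843] F [-0.4  0.3 -2.6] w 0.295
0.013977139555408715
mid t 48.7 ee [0.441  0.1507 0.0849] F [ 0.9 -0.9 -0.8] w 0.296
pre t 49.6 ee [ 0.4449 -0.0773  0.0848] F [-0.2  0.5 -1.9] w 0.299
low t 50.1 ee [ 0.4645 -0.0774  0.044 ] F [ 0.1  0.5 -1.1] w 0.297
touch t 50.4 ee [ 0.4646 -0.0783  0.0232] F [ 0.1 -0.4 -0.8] w 0.296
-0.07 [ 0.4 -0.7 -1.4] lag -0.0006 w 0.294
-0.06 [-0.3 -0.1 -2. ] lag -0.0003 w 0.297
-0.05 [ 0.2 -0.  -1.6] lag -0.0003 w 0.298
-0.04 [-0.6 -0.1 -2.4] lag -0.0003 w 0.295
-0.03 [ 0.1  0.1 -2.7] lag -0.0003 w 0.293
-0.02 [ 0.2  0.6 -1.5] lag -0.0003 w 0.299
-0.01 [-0.6  0.4 -1.4] lag -0.0003 w 0.299
-0.004 [-0.3 -0.6 -1.9] lag -0.0003 w 0.298
-0.002 [-0.1  0.  -2.2] lag -0.0 w 0.294
0.0 [-4.1  0.3 -1. ] lag 0.0006 w 0.297
0.0015 [-11.7  -0.8   4.8] lag 0.002 w 0.296
0.003 [-21.2  -1.1  12. ] lag 0.0035 w 0.293
0.0045 [-28.1  -1.   15.1] lag 0.005 w 0.29
in t 54.1 ee [ 0.5443 -0.0788  0.0221] F [-28.1  -1.   15.1] w 0.29
```

View pics/w11.png

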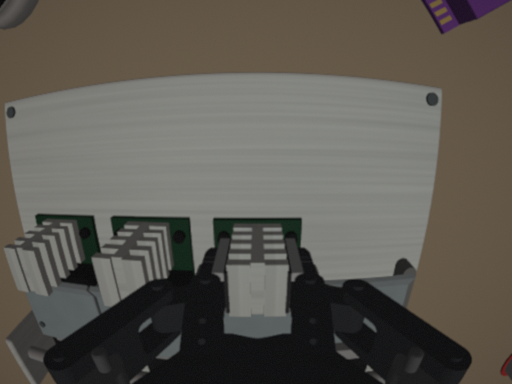

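All three are home in line. I'll check the depths from above before clamping.

```bash
cat > chk.py <<'E'
from h import *
import sys
def chk(name):
    m.move_ptp([.45,-.11,.33],R(np.pi/2)); im,d,W=snap(name); cv2.imwrite(f"pics/{name}.png",im[:,:,::-1])
    for n in (2,3,4):
        h=home(n); s=W[(abs(W[...,0]-h[0])<.03)&(abs(W[...,1]-h[1])<.025)&(W[...,2]>.047)&(W[...,2]<.07)]
        print(n,'sink x',s[:,0].min().round(4),s[:,0].max().round(4),'y mid',((s[:,1].min()+s[:,1].max())/2).round(4),'ztop',np.percentile(s[:,2],90).round(4))
E
python3 - <<'E'
from chk import *
letgo(); chk("w12")
m.set_gripper(.48,30)
p=gp(1.88); m.move_ptp(p+[0,0,.09],RF); m.move_l(p); st('at'); m.set_gripper(0.,30); st('shut')
for q in np.arange(1.75,.0,-.17):
    m.move_l(gp(q),max_speed=.12); print(round(q,2),F(),round(m.current_grip_width(),3))
m.move_l(gp(0.02)); st('down')
m.set_gripper(.48); m.move_l(gp(0)+[0,0,.1]); st('off')
chk("w13")
E
```

```text
off t 55.3 ee [ 0.5441 -0.0787  0.1194] F [ 0.5 -0.7 -0.6] w 0.45
2 sink x 0.5302 0.5594 y mid -0.0789 ztop 0.0575
3 sink x 0.5295 0.558 y mid -0.1427 ztop 0.0573
4 sink x 0.5292 0.5568 y mid -0.2078 ztop 0.0573
at t 58.3 ee [0.6525 0.0454 0.1248] F [-0.5  1.3  0.4] w 0.477
shut t 58.6 ee [0.6525 0.0441 0.1249] F [ -1.7 -10.6   4.8] w 0.18
1.75 [ 2.6 -9.9  1.2] 0.178
1.58 [  2.6 -11.2   2.1] 0.182
1.41 [  2.5 -10.8   3.2] 0.182
1.24 [  1.9 -11.9   5.7] 0.182
1.07 [  0.7 -12.1   6.3] 0.184
0.9 [ -0.5 -12.6   3.8] 0.182
0.73 [ -1.2 -13.9   3.4] 0.182
0.56 [ -1.7 -14.    1.2] 0.18
0.39 [ -1.5 -15.   -1.8] 0.185
0.22 [ -1.5 -14.   -3.3] 0.182
0.05 [ -1.9 -14.8  -2.9] 0.181
down t 62.0 ee [0.5277 0.0454 0.035 ] F [ -2.6 -14.9  -1.8] w 0.18
off t 63.1 ee [0.5275 0.047  0.1323] F [-0.3 -0.2  0.1] w 0.477
2 sink x 0.5302 0.5595 y mid -0.0792 ztop 0.0574
3 sink x 0.5293 0.5582 y mid -0.1425 ztop 0.0573
4 sink x 0.5293 0.5569 y mid -0.2077 ztop 0.0573
```

View pics/w13.png

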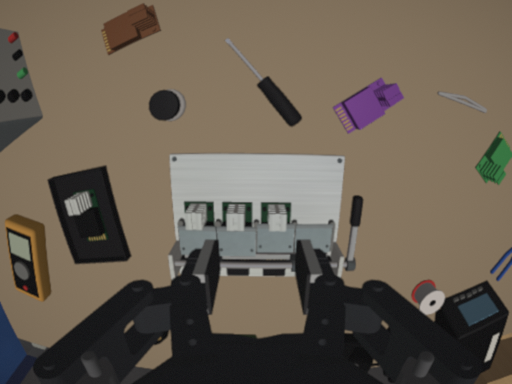

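The lever is clamped at (357,215), with three modules in the slots at (196..277,215). The tested one lies in the tray at (88,215), and the jar is in place at (165,105). One last numeric check, then hand in.

```bash
python3 - <<'E'
from h import *
W=np.load("w13.npz")["W"]; a=np.load("w2.npz")["W"]
for n,V in (("now",W),("start",a)):
    g=V[(abs(V[...,0]-.522)<.02)&(abs(V[...,1]-.0445)<.006)&(V[...,2]>.03)&(V[...,2]<.1)]; print(n,'grip top',np.median(g,0).round(4))
p=W[(np.hypot(W[...,0]-.558,W[...,1]+.425)<.048)&(W[...,2]<.1)]; print(np.histogram(p[:,2],bins=np.arange(-.002,.06,.004)))
j=W[(np.hypot(W[...,0]-.364,W[...,1]+.245)<.04)&(W[...,2]>.035)&(W[...,2]<.06)]; print('jar',j.mean(0))
m.sign_off(); print(m.current_time())
E
```

```text
now grip top [0.5207 0.0436 0.0589]
start grip top [0.5217 0.0439 0.0592]
(array([ 70, 287, 141,  78,  41,  58, 175, 438,  35,   5,  31,  23,  20,
       169,   6]), array([-0.002,  0.002,  0.006,  0.01 ,  0.014,  0.018,  0.022,  0.026,
        0.03 ,  0.034,  0.038,  0.042,  0.046,  0.05 ,  0.054,  0.058]))
jar [ 0.36744507 -0.24648623  0.04327943]
the job is handed in; nothing more can be done
the job is handed in; nothing more can be done
```

The job is done and handed in at about 65 s of robot time, well under the 210 s limit. I threw the lever back and laid the tested module flat in the black tray. I then slid the three untested modules on the mat home and flipped the lever over again to clamp them. The two thick modules went into the tall slots and the thin one into a low slot; no fourth module was there.

- **Modules home:** each one met the stop with 25–28 N within 1 mm of where the tested module had sat. Their heat sinks did not move when the lever was clamped.
- **Lever:** the grip is back at its starting height, 58.9 mm against 59.2 mm at the start. I carried it all the way down by hand, so I didn't see it snap over by itself. Closing it put up to 15 N sideways on the gripper, because I had set its position about 2 mm off.
- **Tested module:** the measured heights match it lying flat in the tray.
- **Flux jar:** it stands where it was. The 3 mm difference I measured is the usual disagreement between the top and wrist cameras.

I left the look-alikes alone. No module was seen to be knocked aside, and the grip never slackened. No check failed.

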